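# Close the guard and hold the valve board's test switch on its third click

### The job

A valve pedal's board is ready for its high-voltage test in the clear enclosure: first lower the sliding guard gently until it is fully shut, and only then turn the pointer knob on the control box clockwise to its third click, without letting it go on to the fourth. The knob is a hold-to-test switch that springs back to off when released, so finish with the knob gripped in the fingers and keep it held on the third click. Leave the pedal, the mug and the screwdriver where they are.

Things in the scene. Friction and masses are not known exactly. Their poses are not given: they have to be found in the camera images.
- enclosure: Test enclosure, fixed: base 236 x 250 x 12 mm, aluminium frame, clear panels, top 171 mm high, a bare board with a glass valve inside. Origin on the bench under the middle of the guard, the side facing the robot; x points from the guard into the enclosure (200 mm deep), y along the guard, z up. Guide posts 26 x 18 mm, 266 mm high, stand at y = +-111 mm, x = 0.
- guard (a joint): Height of the clear sliding guard above fully shut, in m: 0 shut on the base, 0.115 fully up. It weighs about 0.4 kg, is spring-balanced and stays where it is left by guide friction: 2 to 5 N moves it either way.
- guard_grip (a point): Middle of the guard's bow handle: a level round steel bar, 12 mm thick, 110 mm long along the enclosure's y between its two legs, standing up on the guard's top rail with 39 mm free between bar and rail. 226 mm above the bench when shut; rises with the guard. Axes as the enclosure's.
- control_box: Grey control box, fixed, 150 (x) x 120 (y) x 72 mm high, aluminium top panel. Origin in the middle of its underside, z up; its -x side faces the robot. The knob stands on the top panel, axis vertical, 25 mm from the centre towards -x; a panel meter, lamp and fuse cap (at most 6 mm high) lie on the far half. Six ticks on the panel mark the stops.
- step_knob (a joint): Knob angle in rad, growing clockwise seen from above. 0 = off, at its end stop; clicks every 22.5 degrees: 0.393, 0.785, third 1.178, 1.571, fifth 1.963 (far stop). A spring returns it to off from anywhere (0.085 N m at off, 0.12 at the third click); the detents add a ripple of +-0.07 N m, stiffest a quarter step after each stop, lightest a quarter step before the next.
- knob_grip (a point): On the knob's axis at grip height, 99 mm above the bench. Black pointer knob: flat-sided bar 13 mm wide, 36 mm long, from 23 mm below this point to 11 mm above, with a nose 7 mm wide at the pointing end, on a skirt 46 mm across, 4 mm thick on the panel. x points along the bar to the nose, z up, turning with the knob; at off it points 56 degrees anticlockwise of the box's x, seen from above.
- pedal: Bystander: a loose finished effects pedal, a green metal box 118 x 94 x 38 mm with three small knobs (to 55 mm); origin at its underside. Leave alone.
- mug: Bystander: a loose white mug, 82 mm across, 95 mm high; origin at its underside, handle towards its +y. Leave alone.
- screwdriver: Bystander: a loose screwdriver about 160 mm long lying along its x, handle at -x. Leave alone.
Things that resemble listed ones, but are neither listed nor needed, are in the scene too. What is shaped like the control_box but blue is not meant.

How it is judged:
By the outcome, as a careful person would: the job done as asked, in the order asked, and still so for the second after the job is handed in, while the arm keeps its last pose, push and grip.
It also fails if it takes over 53 s, if anything falls off the work surface, if the arm or the gripper's body presses on something with over 40 N, if the wrist force passes 120 N, or if a joint passes its speed limit or range.

### The arm

A 6-joint arm with a two-finger parallel gripper is mounted at the origin on the work surface. World frame = base frame: x ahead of the robot, y to its left, z up, the work surface at z = 0. Lengths are in mm, angles in rad, forces in N, time in s.
With the tool pointing down it reaches from about 300 to 775 mm from the base axis. Payload 14.6 kg.
Tool frame: the origin (TCP) lies on the centre line of the jaws, within the pads' length; the fingertips stand 19 mm ahead of it and the grasp point (between the pads) is the TCP (bot.tip_reach is the distance from the TCP to the fingertips, in mm); z points along the fingers, y is the line along which they close (so a half turn about z gives the same grasp; the last joint's range is limited). The gripper opens to 85 mm and grips with 20 to 120 N. Pads are 22 mm wide; open, the fingers measure 114 mm over their backs; the gripper's body (76 mm by 85 mm) begins 54 mm behind the grasp point. The pads swing forward as they close: fully open they stand 13 mm farther back than shut.
Start: joints at [-1.246, 0.3, 1.521, -0, 1.321, -0.067], TCP at [210.011, -508.315, 211.281] pointing down, gripper open.
Joint ranges: [-3.03, 3.03], [-0.79, 2.21], [0.23, 2.52], [-1.04, 4.18], [0, 3.07], [-2.55, 2.55]. Speed limits (rad/s): [2.22, 2.22, 2.57, 3.14, 3.14, 3.14].

### API

Orientations are given as a unit quaternion [w, x, y, z].
In Python, from rig import bot gives the robot as it stands. Calls block until the motion is done:
- bot.move_to(position, orientation): joint-space move of the TCP to a pose.
- bot.servo_line(position, attitude=None, speed=150, until_force=None): straight line of the TCP; attitude=None keeps the orientation; speed is the mean speed in mm/s. With until_force (N) it stops when the force on the tool has changed by that much, and returns True; else False.
- bot.move_joints(angles): joint-space move.
- bot.move_gripper(opening, grip_force=None): finger opening in mm; grip_force is the grip in N (None keeps the last); returns when the fingers have stopped.
- bot.dwell(seconds).
- bot.ik(position, orientation): joint angles nearest the present ones, or None.
- bot.read_state(): the state.
- bot.read_camera(name): name is "side" or "top" or "wrist"; returns a dict with "image" (384x512x3 uint8, blue, green, red), "depth" (384x512 float32, mm along the optical axis (not along the pixel's ray), 0 where there is no reading), "fovy" (degrees; the focal length in pixels is half the picture's height over the tangent of half this angle, whatever the lens; pixels are square), "cx", "cy" (the principal point, pixels), "k1" (the pictures are not rectified: a ray, as slopes to the right and down, at radius r is drawn at 1 + k1 r^2 times it, then the intrinsics apply), "eye" and "attitude" of the camera in the world; the wrist camera has in their place "mount" (4x4, takes a point from camera to tool coordinates, whose origin is the TCP and whose axes are the flange's). Camera axes: x right, y down, z forward; pixel columns grow to the right and rows downward; lengths in mm; the calibration is good to about 2 mm. A picture is of the moment at which its call begins: read the wrist's pose just before it.
A pose or a line that the arm cannot do raises bot.MotionError and nothing moves.
- bot.finish_job(): hands the job in; it is judged then, once.
The state is a dict: "clock": time; "joint_positions": joint angles; "qvel": joint speeds; "effort": joint torques, N m; "ee_pos": TCP position; "tool_rot": TCP orientation; "ft_force": force on the tool from outside, world axes, zero at the start; "moment": the same for the moment, N m; "grip_width": finger opening in mm; "grip_force": force on a finger pad.
Only numpy, scipy, OpenCV 4.12 (cv2) and the standard library are available. Lean on these libraries where they do the work, as an engineer would, in place of code of your own. Each camera call takes 0.05 s, during which the arm holds its last target. There are 200 camera calls.

## Working session

There is one attempt and no reset: what is moved stays moved. The work goes in short steps, each a Python script; the robot and the scene stay as the last script left them, time stands still between calls to the robot, and variables do not carry over. Pictures are saved under pics/ and viewed, at most 10 in all, crops included, and the job is handed in when it is done.

```bash
mkdir -p pics; cat > h.py <<'E'
import numpy as np, cv2
from scipy.spatial.transform import Rotation as R
from rig import bot
def q2R(q): return R.from_quat([q[1],q[2],q[3],q[0]])
def R2q(r):
    x=r.as_quat(); return [x[3],x[0],x[1],x[2]]
def grab(n):
    s=bot.read_state(); c=bot.read_camera(n)
    if 'mount' in c:
        T=np.eye(4);T[:3,:3]=q2R(s['tool_rot']).as_matrix();T[:3,3]=s['ee_pos']; M=T@np.array(c['mount'])
    else:
        M=np.eye(4);a=np.array(c['attitude']);M[:3,:3]=q2R(a).as_matrix() if a.size==4 else a;M[:3,3]=c['eye']
    c['M']=M; return c
def ray(c,u,v):
    f=192/np.tan(np.radians(c['fovy'])/2); d=np.array([(u-c['cx'])/f,(v-c['cy'])/f]); x=d.copy()
    for _ in range(30): x=d/(1+c['k1']*(x@x))
    return np.array([x[0],x[1],1.])
def pt(c,u,v,z=None):
    """world point by depth, or on plane z"""
    r=ray(c,u,v);M=c['M']
    if z is None: return M[:3,:3]@(r*c['depth'][int(round(v)),int(round(u))])+M[:3,3]
    d=M[:3,:3]@r; return M[:3,3]+d*(z-M[2,3])/d[2]
def proj(c,p):
    f=192/np.tan(np.radians(c['fovy'])/2)
    q=c['M'][:3,:3].T@(np.array(p)-c['M'][:3,3]); x=q[:2]/q[2]; x=x*(1+c['k1']*(x@x)); return x*f+[c['cx'],c['cy']]
def down(yaw): # tool pointing down, tool y (closing) axis at world angle yaw
    y=np.array([np.cos(yaw),np.sin(yaw),0]);z=np.array([0,0,-1.]);return R2q(R.from_matrix(np.c_[np.cross(y,z),y,z]))
E
python3 - <<'E'
from h import *
import pickle
s=bot.read_state();print(s)
for n in('side','top'):
    c=grab(n);print(n,c['fovy'],c['cx'],c['cy'],c['k1'],c['M'].round(2).tolist())
    pickle.dump(c,open(n+'.pkl','wb'));cv2.imwrite(f'pics/{n}.png',cv2.resize(c['image'],(800,600),interpolation=cv2.INTER_CUBIC))
E
```

```text
{'clock': 0.0, 'joint_positions': array([-1.24558317e+00,  3.00484502e-01,  1.52160180e+00, -1.91462318e-05,
        1.32070757e+00, -6.66189413e-02]), 'qvel': array([-5.15080683e-04,  9.57087183e-04,  1.91515774e-03, -3.42373906e-04,
       -2.99192770e-05, -1.01098044e-03]), 'effort': array([-7.27088900e-04, -5.43499303e+01, -3.61788476e+01, -6.58682666e-05,
        4.02908219e-03,  3.50647383e-05]), 'ee_pos': array([ 209.93272219, -508.06898376,  210.70521455]), 'tool_rot': array([-5.94400760e-04,  9.80869119e-01,  1.94667436e-01, -8.66373982e-05]), 'ft_force': array([ 0.42396063,  0.22298024, -0.00376748]), 'moment': array([-0.05271622, -0.01046833,  0.04968399]), 'grip_force': 0.0, 'grip_width': 85.36739926677987}
side 53.80783173668802 250.27399921521075 193.83643175311386 -0.0672817584692448 [[1.0, -0.06, 0.05, 397.45], [-0.07, -0.66, 0.75, -1073.77], [-0.01, -0.75, -0.66, 1106.94], [0.0, 0.0, 0.0, 1.0]]
top 54.63580578338214 257.44535503723523 193.94853834573664 0.013377080905662182 [[0.01, -0.98, 0.18, 279.51], [-1.0, -0.0, 0.02, -22.99], [-0.02, -0.18, -0.98, 1295.65], [0.0, 0.0, 0.0, 1.0]]
```

View pics/top.png

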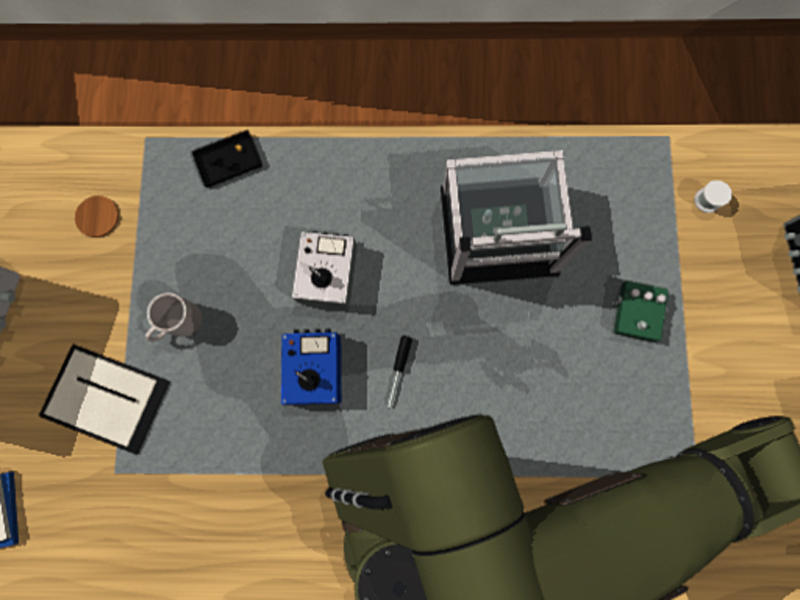

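View pics/side.png

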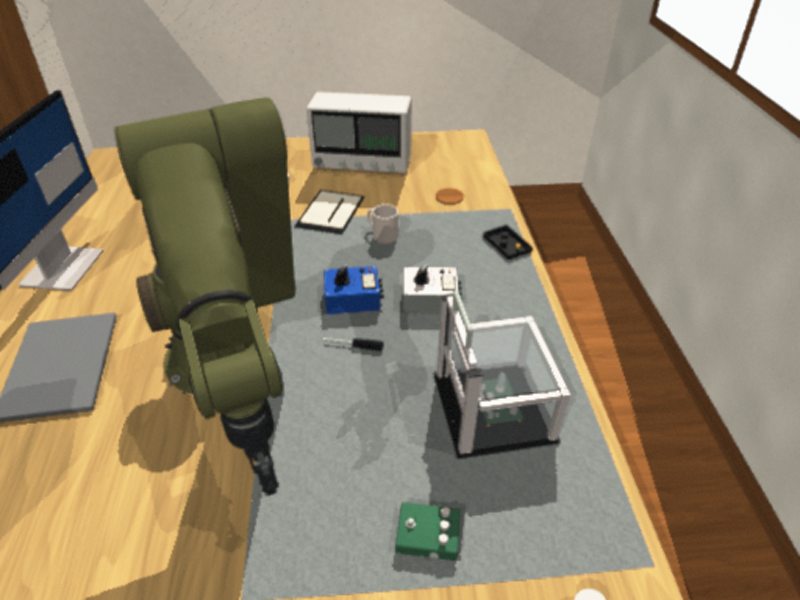

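Top view: the enclosure's handle is near (530,230) in the 800 px picture, the grey box with its knob is near (320,277), and the blue decoy is below it. The guard is up. Next I'll enlarge both.

```bash
python3 - <<'E'
from h import *
import pickle
c=pickle.load(open('top.pkl','rb'));im=c['image']
a=cv2.resize(im[90:190,275:385],(440,400),interpolation=cv2.INTER_CUBIC)
b=cv2.resize(im[140:200,180:235],(360,393),interpolation=cv2.INTER_CUBIC)
o=np.zeros((400,800,3),np.uint8);o[:,:440]=a;o[:393,440:]=b
cv2.imwrite('pics/crop.png',o)
E
```

```text
(no output)
```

View pics/crop.png

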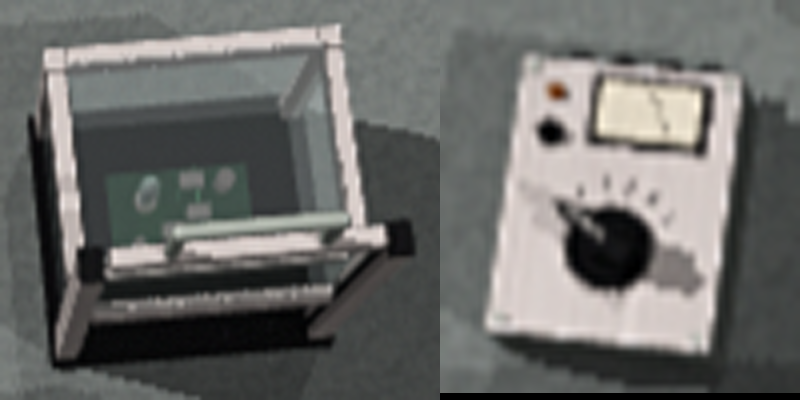

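```bash
python3 - <<'E'
from h import *
import pickle
c=pickle.load(open('top.pkl','rb'))
A=lambda u,v:(275+u/4-.4,90+v/4-.4)
B=lambda u,v:(180+(u-440)/6.545-.4,140+v/6.55-.4)
for p in[(92,264),(400,240)]: print('post',pt(c,*A(*p),266).round(1))
for p in[(175,230),(345,219)]:
  print('bar341',pt(c,*A(*p),341).round(1),'depth',pt(c,*A(*p)).round(1))
print('bar depth mid',[pt(c,*A(u,225-(u-260)*.06)).round(1) for u in(220,260,300)])
P=[pt(c,*B(*p),72)for p in[(527,55),(743,72),(715,352),(488,330)]];print(np.round(P,1),np.mean(P,0))
print('edges',[np.linalg.norm(P[i]-P[i-1]).round(1) for i in range(4)])
print('knob skirt',pt(c,*B(608,248),76).round(1))
E
```

```text
post [ 577.9 -117.4  266. ]
post [ 595.7 -337.   266. ]
bar341 [ 579.6 -165.9  341. ] depth [ 584.8 -168.3  324.8]
bar341 [ 587.2 -278.6  341. ] depth [ 591.6 -282.2  327.4]
bar depth mid [array([ 584.6, -197.6,  331. ]), array([ 586.3, -224.4,  330.8]), array([ 588.5, -251.6,  329.2])]
[[660.8 223.2  72. ]
 [651.7 109.6  72. ]
 [502.9 120.8  72. ]
 [514.1 237.9  72. ]] [582.37969383 172.88520627  72.        ]
edges [np.float64(147.5), np.float64(114.0), np.float64(149.2), np.float64(117.6)]
knob skirt [556.4 176.8  76. ]
```

```bash
python3 - <<'E'
from h import *
import pickle
y=np.radians(4.6)
for k in(0,np.pi):
  for z in(430,330,226): print(k,z,bot.ik([586,-226,z],down(y+k)))
  print('knob',[bot.ik([556.4,177,z],down(a+k)) for z in(200,99) for a in (np.radians(-4.5+146),np.radians(-4.5+146-67.5))])
q=[bot.ik([586,-226,430],down(y+k)) for k in (0,np.pi)]
q=[a for a in q if a is not None]; k=min(q,key=lambda a:abs(a[5]))
bot.servo_line([210,-508,420],speed=200)
bot.move_joints(k)
s=bot.read_state();print(s['clock'],s['ee_pos'])
c=grab('wrist');pickle.dump(c,open('w1.pkl','wb'));print(c['M'].round(2).tolist())
cv2.imwrite('pics/w1.png',cv2.resize(c['image'],(800,600),interpolation=cv2.INTER_CUBIC))
E
```

```text
0 430 [-4.26395114e-01  4.57499403e-01  8.13631830e-01 -4.44089210e-16
  1.87046142e+00 -5.06680259e-01]
0 330 [-4.26395114e-01  4.32463489e-01  1.07288730e+00 -4.44089210e-16
  1.63624186e+00 -5.06680259e-01]
0 226 [-4.26395114e-01  4.67289170e-01  1.25765346e+00 -4.44089210e-16
  1.41665002e+00 -5.06680259e-01]
knob [array([ 2.45267653e-01,  3.84252360e-01,  1.43495069e+00, -4.44089210e-16,
        1.32238961e+00, -2.22437324e+00]), array([ 2.45267653e-01,  3.84252360e-01,  1.43495069e+00, -4.44089210e-16,
        1.32238961e+00, -1.04627599e+00]), array([ 2.45267653e-01,  4.86065067e-01,  1.53731116e+00, -4.44089210e-16,
        1.11821642e+00, -2.22437324e+00]), array([ 2.45267653e-01,  4.86065067e-01,  1.53731116e+00, -4.44089210e-16,
        1.11821642e+00, -1.04627599e+00])]
3.141592653589793 430 None
3.141592653589793 330 None
3.141592653589793 226 None
knob [array([ 2.45267653e-01,  3.84252360e-01,  1.43495069e+00, -4.44089210e-16,
        1.32238961e+00,  9.17219415e-01]), array([ 2.45267653e-01,  3.84252360e-01,  1.43495069e+00, -4.44089210e-16,
        1.32238961e+00,  2.09531666e+00]), array([ 2.45267653e-01,  4.86065067e-01,  1.53731116e+00, -4.44089210e-16,
        1.11821642e+00,  9.17219415e-01]), array([ 2.45267653e-01,  4.86065067e-01,  1.53731116e+00, -4.44089210e-16,
        1.11821642e+00,  2.09531666e+00])]
3.0083 [ 585.53253742 -226.94907979  430.10910081]
[[1.0, 0.07, 0.02, 579.21], [0.08, -0.95, -0.31, -149.86], [-0.0, 0.31, -0.95, 591.83], [0.0, 0.0, 0.0, 1.0]]
```

View pics/w1.png

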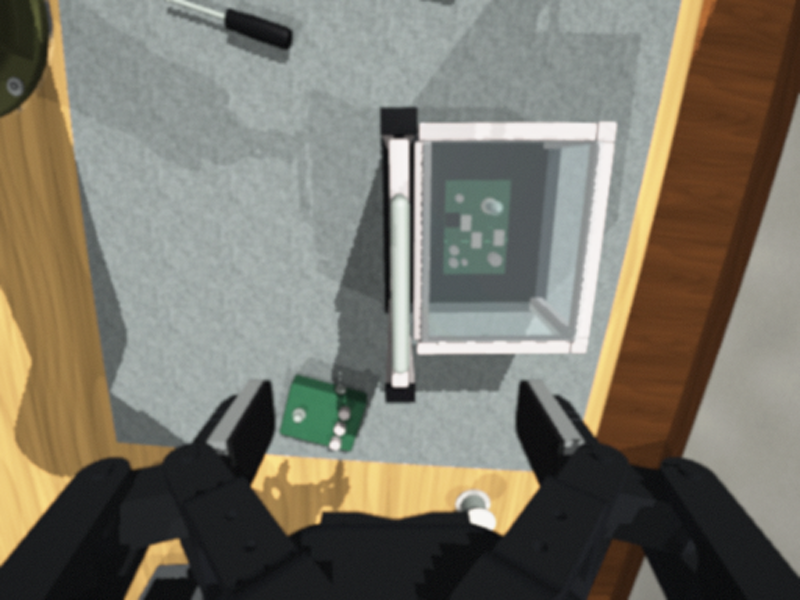

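The wrist view shows the bar at column 400, rows 198 to 373, centred between the fingers and lined up with the pads.

```bash
python3 - <<'E'
from h import *
import pickle
c=pickle.load(open('w1.pkl','rb'));k=.64
for v in(210,240,270,300,330,360): print(pt(c,400*k,v*k).round(1))
for p in [(399,121),(400,392)]: print('cap',pt(c,p[0]*k,p[1]*k).round(1), pt(c,p[0]*k,p[1]*k,266).round(1))
E
```

```text
[ 584.3 -175.3  328.5]
[ 585.8 -193.9  328. ]
[ 587.4 -213.1  328.5]
[ 589.1 -233.7  327.1]
[ 590.8 -254.1  329.3]
[ 592.6 -276.9  327.8]
cap [ 579.7 -118.3  265.7] [ 579.7 -118.3  266. ]
cap [ 598.4 -338.3  264.4] [ 598.3 -337.4  266. ]
```

```bash
python3 - <<'E'
from h import *
q=down(np.radians(4.8)); p=[588.4,-227.5]
bot.move_gripper(50,25)
bot.servo_line(p+[322],q,speed=120,until_force=12)
print(bot.read_state()['ee_pos'],bot.read_state()['ft_force'])
bot.move_gripper(0,25)
s=bot.read_state();print(s['ee_pos'],s['ft_force'],s['grip_width'],s['grip_force'])
r=bot.servo_line(p+[240],q,speed=40,until_force=20)
s=bot.read_state();print(r,s['ee_pos'],s['ft_force'],s['grip_width'],s['clock'])
if not r:
    r=bot.servo_line(p+[214],q,speed=9,until_force=12)
    s=bot.read_state();print(r,s['ee_pos'],s['ft_force'],s['grip_width'],s['clock'])
E
```

```text
[ 588.5918591  -227.5582396   322.99016537] [ 0.60359161 -0.05546723  0.92116983]
[ 588.39685243 -227.52384907  322.00011524] [-0.1141665  -0.21642743  0.26333242] 0.21986646382135938 0.0
False [ 588.41893242 -227.50270572  240.05838489] [ 0.49570696 -1.07952736  2.88169364] 0.31373576668417325 7.2833
False [ 588.39601809 -227.50010394  214.01555366] [ 0.69925485 -1.37397832  3.13651068] -0.1119903243100315 10.325
```

The fingers closed to 0 mm, so they missed the bar. I'll look before doing anything else.

```bash
python3 - <<'E'
from h import *
import pickle
c=grab('side');pickle.dump(c,open('s2.pkl','wb'))
w=grab('wrist');pickle.dump(w,open('w2.pkl','wb'))
a=cv2.resize(c['image'][130:310,230:390],(530,596),interpolation=cv2.INTER_CUBIC)
b=cv2.resize(w['image'],(270,202))
o=np.zeros((600,800,3),np.uint8);o[:596,:530]=a;o[:202,530:]=b
cv2.imwrite('pics/s2.png',o)
s=bot.read_state();print(s['ft_force'],s['grip_width'],s['ee_pos'])
E
```

```text
[ 0.51096513 -0.29226582  3.75266472] -0.026187581115249596 [ 588.40869869 -227.51295111  214.0177984 ]
```

View pics/s2.png

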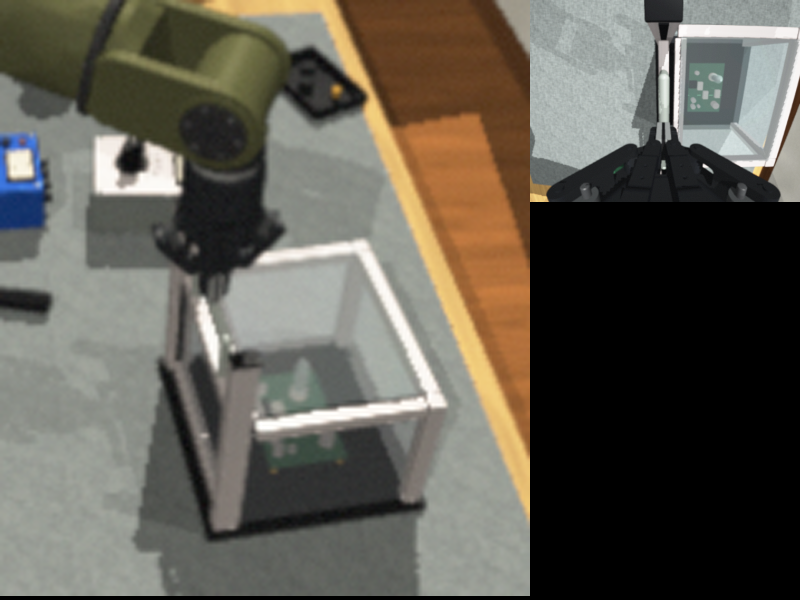

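```bash
python3 - <<'E'
from h import *
import pickle
c=pickle.load(open('w2.pkl','rb'));im=c['image']
o=cv2.resize(im[90:384,140:376],(480,598),interpolation=cv2.INTER_CUBIC);cv2.imwrite('pics/w2.png',o)
k=512/270
for v in(75,90,105,118):
  for u in (662,664,666): print(v,u,pt(c,(u-530)*k,v*k).round(1))
print(proj(c,[588.4,-227.5,214]),proj(c,[588.4,-227.5,195]))
E
```

```text
75 662 [ 581.9 -168.9  229.7]
75 664 [ 583.9 -168.8  229.5]
75 666 [ 586.  -168.7  229. ]
90 662 [ 583.1 -183.9  232.3]
90 664 [ 585.2 -183.4  234. ]
90 666 [ 587.3 -183.7  232. ]
105 662 [ 584.4 -200.1  232.9]
105 664 [ 586.5 -199.7  233.6]
105 666 [ 588.7 -199.9  232.3]
118 662 [ 585.7 -215.6  231.9]
118 664 [ 587.8 -214.5  234. ]
118 666 [ 590.1 -215.2  232. ]
[253.19050557 229.25312282] [253.15199513 217.90205988]
```

View pics/w2.png

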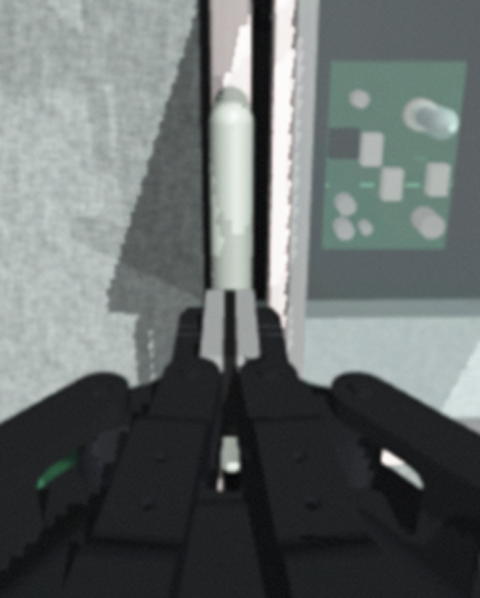

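```bash
python3 - <<'E'
from h import *
import pickle
c=pickle.load(open('w2.pkl','rb'));k=236/480
print(bot.tip_reach)
for u,v in[(215,294),(215,310),(215,340),(245,294),(245,340),(230,294),(230,320),(230,270),(185,330),(190,400),(230,460),(230,485)]:
  print(u,v,pt(c,140+u*k,90+v*k).round(1))
w=pickle.load(open('w1.pkl','rb'))
for u,v in[(262,385),(225,440),(535,385),(560,440)]: print('open',pt(w,u*.64,v*.64).round(1))
E
```

```text
19.0
215 294 [ 583.4 -218.1  241.2]
215 310 [ 583.7 -218.9  248.7]
215 340 [ 584.  -218.7  263.7]
245 294 [ 591.5 -217.1  241.8]
245 340 [ 591.  -217.8  264.1]
230 294 [ 587.5 -218.1  240.6]
230 320 [ 587.5 -218.2  254.7]
230 270 [ 587.2 -213.8  234.3]
185 330 [ 576.4 -223.   252.9]
190 400 [ 579.7 -217.2  288.2]
230 460 [ 592.8 -281.3  233.3]
230 485 [ 596.8 -327.8  196.9]
open [ 541.  -221.3  469.7]
open [ 540.  -221.3  499.1]
open [ 630.3 -214.2  469.8]
open [ 627.7 -214.4  499.1]
```

The depth shows the closed fingertips about 19 mm behind the reported TCP, not ahead of it. So the closed fingers are sitting on the bar and have pushed the guard down, close to shut. I'll push on gently until it meets the hard stop.

```bash
python3 - <<'E'
from h import *
p=[588.4,-227.5]
r=bot.servo_line(p+[204],speed=6,until_force=12)
s=bot.read_state();print(r,s['ee_pos'],s['ft_force'],s['clock'])
E
```

```text
True [ 588.53183771 -227.55102104  211.96487504] [-0.42011492  0.38211698  6.26454476] 11.2083
```

```bash
python3 - <<'E'
from h import *
import pickle
p=[588.4,-227.5]
r=bot.servo_line(p+[208],speed=6,until_force=15)
s=bot.read_state();print(r,s['ee_pos'],s['ft_force'],s['clock'])
bot.servo_line(p+[300],speed=200)
bot.move_gripper(50,60)
# knob approach: nose yaw at off
q=bot.ik([556.4,177,250],down(np.radians(51.5+90+180)));print(q)
bot.move_joints(q)
s=bot.read_state();print(s['ee_pos'],s['clock'])
w=grab('wrist');pickle.dump(w,open('w3.pkl','wb'))
cv2.imwrite('pics/w3.png',cv2.resize(w['image'],(800,600),interpolation=cv2.INTER_CUBIC))
c=grab('top');f=[proj(c,[x,y,232]) for x,y in [(584.5,-180),(587,-210),(591.5,-265)]]
print([pt(c,*a).round(1) for a in f])
E
```

```text
True [ 588.57808796 -227.54552103  211.92075029] [-1.73907615  0.64017463  6.45110404] 11.625
[ 2.45267653e-01  3.50727778e-01  1.36425558e+00 -4.44089210e-16
  1.42660929e+00  9.17219415e-01]
[556.69596381 176.38780012 250.10325784] 14.2667
[array([ 584.6, -180. ,  231.8]), array([ 588.5, -210.9,  226.9]), array([ 591.1, -264.7,  233.5])]
```

View pics/w3.png

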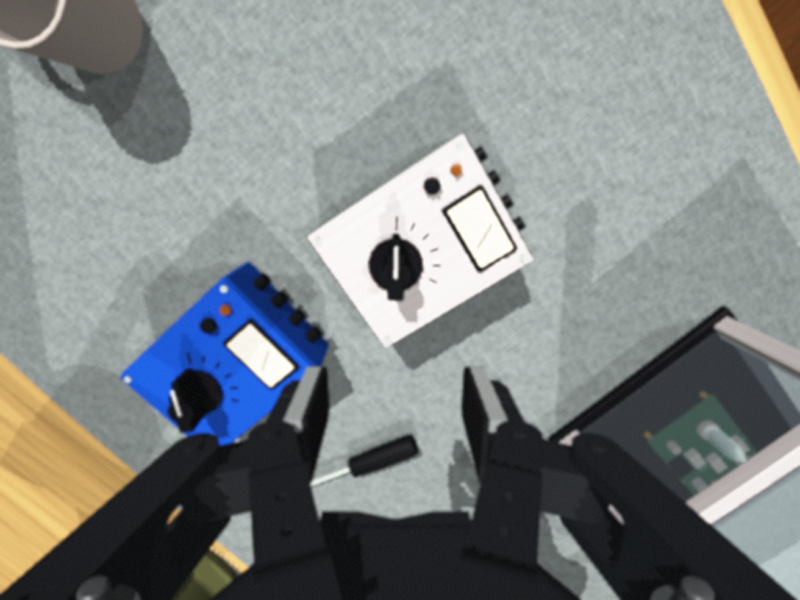

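The wrist view shows the grey box's knob with its skirt centred near (396,266). The white pointer line runs from (396,280) up to (397,247), parallel to the pads.

```bash
python3 - <<'E'
from h import *
import pickle
c=pickle.load(open('w3.pkl','rb'));k=.64
P=lambda u,v,z=None:pt(c,u*k,v*k,z).round(1)
print('skirt',P(396,266,76),'L/R',P(369,265,76),P(423,265,76))
a,b=P(397,246,110),P(396.5,280,110);print('line',a,b,np.degrees(np.arctan2(*(a-b)[1::-1])))
print('depth',P(397,260),P(396,290),P(396,297))
C=[P(u,v,72) for u,v in[(464,134),(532,259),(388,346),(309,237)]];print(C,np.mean(C,0))
print('sizes',[np.linalg.norm(C[i]-C[i-1]).round(1) for i in range(4)])
for d in (C[0]-C[3],C[1]-C[2]): print(np.degrees(np.arctan2(d[1],d[0])))
E
```

```text
skirt [558.1 174.9  76. ] L/R [541.4 189.3  76. ] [575.9 161.8  76. ]
line [572.7 192.3 110. ] [556.6 172.6 110. ] 50.74228327780411
depth [566.1 184.  109. ] [551.2 166.4 108.2] [547.8 162.2 108.8]
[array([661.6, 222.3,  72. ]), array([649.2, 108.9,  72. ]), array([507.3, 122.3,  72. ]), array([517.4, 237. ,  72. ])] [583.875 172.625  72.   ]
sizes [np.float64(144.9), np.float64(114.1), np.float64(142.5), np.float64(115.1)]
-5.820724245525032
-5.394597557454245
```

```bash
python3 - <<'E'
from h import *
p=[558.5,175.2]; Q=down(np.radians(50.6+270))
bot.move_to(p+[140],Q)
r=bot.servo_line(p+[61],Q,speed=80,until_force=10)
s=bot.read_state();print(r,s['ee_pos'],s['ft_force'])
if not r:
    bot.move_gripper(0,80)
    s=bot.read_state();print(s['ee_pos'],s['ft_force'],s['moment'],s['grip_width'],s['grip_force'],s['clock'])
    if s['grip_width']>8:
        np.save('q0.npy',bot.ik(p+[61],Q))
        bot.servo_line(p+[61.5],speed=5) if 0 else None
        q=np.load('q0.npy').copy()
        for d in(22.5,45):
            t=q.copy();t[5]+=np.radians(d);bot.move_joints(t)
            s=bot.read_state();print(d,s['ee_pos'].round(1),s['ft_force'].round(2),s['moment'].round(3),s['joint_positions'][5]-q[5],s['grip_width'],s['clock'])
E
```

```text
False [558.80255405 175.29760338  61.55322588] [0.26299809 1.03819791 0.2037517 ]
[557.38802068 176.27414097  61.65220745] [-12.78027406   6.37457129  10.19178597] [ 0.98740729  2.04161532 -0.00983541] 12.132139574436104 78.8592803478241 16.45
22.5 [556.9 176.7  61.6] [-16.83   9.14  12.75] [1.352 2.612 0.116] 0.39296742534594276 11.560866553588838 16.9167
45 [556.7 177.3  61.6] [-18.03  13.11  13.16] [1.984 2.979 0.117] 0.785664493711802 11.988514124659742 17.3833
```

The grip is solid (12 mm), but the side force of about 20 N says the axis is offset. I'll recentre before the last click.

```bash
python3 - <<'E'
from h import *
q0=np.load('q0.npy')
p=np.array([558.5,175.2,61.]); Q=down(np.radians(50.6+270-45))
for i in range(3):
    s=bot.read_state();f=s['ft_force'];print(f.round(1),s['moment'].round(2),s['ee_pos'].round(1),s['clock'])
    p=p+np.clip(f*.08,-1.6,1.6); bot.servo_line(list(p),Q,speed=8)
s=bot.read_state();print(s['ft_force'].round(1),s['moment'].round(2),s['ee_pos'].round(1),p,s['clock'])
np.save('p.npy',p)
E
```

```text
[-18.   13.1  13.2] [1.98 2.98 0.12] [556.7 177.3  61.6] 17.3833
[-2.2  8.7 -2.2] [1.25 0.24 0.1 ] [556.5 177.3  61.8] 17.7917
[-3.3  4.7 -1.6] [0.7  0.41 0.09] [556.5 177.3  61.7] 18.0417
[-1.6  3.4 -1.7] [0.32 0.31 0.09] [556.5 177.4  61.7] [556.61941262 177.32413337  61.74666377] 18.2917
```

```bash
python3 - <<'E'
from h import *
import pickle
p=list(np.load('p.npy'))
t0=bot.ik(p,down(np.radians(50.6+270-45)))
for d in(9,16,20,22.5):
    t=t0.copy();t[5]+=np.radians(d);bot.move_joints(t);s=bot.read_state();print(d,s['moment'].round(3),s['ft_force'].round(1),np.degrees(s['joint_positions'][5]-t0[5])+45,s['grip_width'],s['clock'])
bot.dwell(.4)
s=bot.read_state();print(s['moment'].round(3),s['ft_force'].round(1),s['ee_pos'])
c=grab('wrist');pickle.dump(c,open('w4.pkl','wb'))
x,y=map(int,proj(c,[556.6,177.3,110]));print(x,y)
y0=max(0,y-75);x0=x-100
cv2.imwrite('pics/w4.png',cv2.resize(c['image'][y0:y0+150,x0:x0+200],(800,600),interpolation=cv2.INTER_CUBIC));print(x0,y0)
T=grab('top');pickle.dump(T,open('t4.pkl','wb'))
E
```

```text
9 [0.661 0.403 0.151] [-1.7  4.9 -0.8] 54.04894166310572 11.875057189679142 18.5667
16 [0.854 0.35  0.126] [-1.3  6.5 -1.1] 61.05517066509839 11.75482508144894 18.8167
20 [1.022 0.303 0.063] [-0.5  7.3 -1.6] 65.0319578850165 11.902676743472604 19.0667
22.5 [1.127 0.319 0.147] [-2.1  8.  -2.2] 67.51526223131133 11.7141150176407 19.3167
[1.127 0.371 0.106] [-1.2  7.7 -1.5] [556.53960888 177.96427644  61.76497664]
250 274
150 199
```

View pics/w4.png

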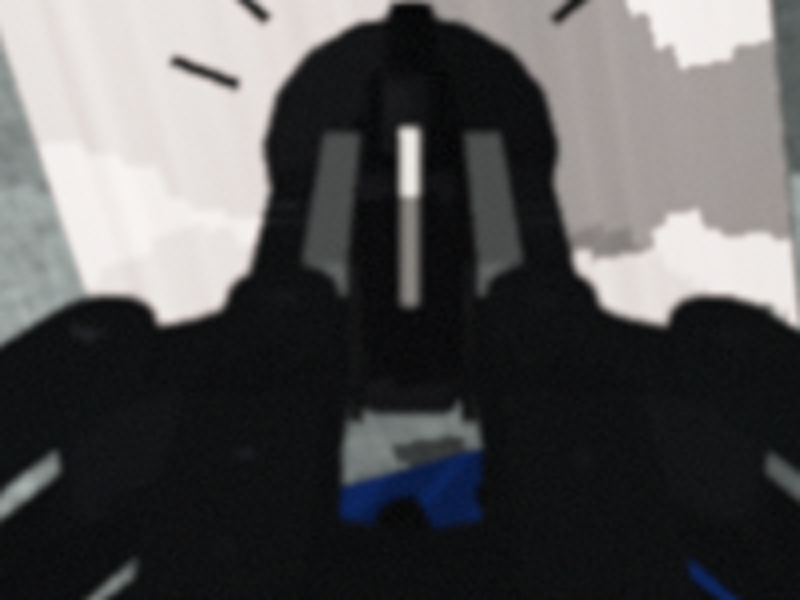

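```bash
python3 - <<'E'
from h import *
import pickle
c=pickle.load(open('w4.pkl','rb'))
P=lambda u,v,z:pt(c,150+u/4-.4,199+v/4-.4,z)
ang=lambda d:np.degrees(np.arctan2(d[1],d[0])).round(1)
print('pointer',ang(P(409,128,110)-P(409,305,110)))
for a,b in[((172,61),(238,84)),((239,-3),(267,19)),((584,-3),(555,20))]:
    print('tick dir',ang(P(*a,72)-P(*b,72)),'from axis',ang(P(*a,72)-[556.6,177.3,72]),ang(P(*b,72)-[556.6,177.3,72]))
E
```

```text
pointer -17.0
tick dir 52.1 from axis 47.7 46.1
tick dir 32.2 from axis 25.5 24.4
tick dir -65.9 from axis -61.4 -60.6
```

```bash
python3 - <<'E'
from rig import bot
s=bot.read_state();print(s['clock'],s['grip_width'],s['grip_force'],s['moment'])
print(bot.finish_job())
E
```

```text
19.8167 11.5623269588698 78.67878913879395 [1.10744856 0.28997612 0.07397737]
the job is handed in; nothing more can be done
None
```

I handed the job in at 19.8 s: the guard is shut against its stop, the knob is gripped and held on the third click (pointer within about 1°), and the pedal, mug and screwdriver were left alone; the guard was pushed down by closed fingertips on the bar, because my grip on it missed.

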